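# Make up two soldering-workshop kits

### The arm

A 7-joint arm with a two-finger parallel gripper is mounted at the origin on the work surface. World frame = base frame: x ahead of the robot, y to its left, z up, the work surface at z = 0. Lengths are in m, angles in rad, forces in N, time in s.
With the tool pointing down it reaches from about 0.35 to 0.9 m from the base axis. Payload 19.9 kg.
Tool frame: the origin (TCP) lies midway between the tips of the shut fingers; the grasp point (between the pads) lies grasp_offset behind it (grasp_offset is the distance from the TCP to the grasp point, in m); y points along the fingers, z is the direction in which the jaws open and shut, and the axes are right-handed (so a half turn about y gives the same grasp; the last joint's range is limited). The gripper opens to 85 mm and grips with 20 to 120 N. Pads are 22 mm wide; open, the fingers measure 114 mm over their backs; the gripper's body (76 mm by 85 mm) begins 54 mm behind the grasp point. The pads swing forward as they close: fully open they stand 13 mm farther back than shut.
Start: joints at [1.3, 0.417, -0.01, 1.614, 0.005, 1.111, -0.053], TCP at [0.142, -0.609, 0.231] pointing down, gripper open.
Joint ranges: [-2.81, 2.81], [-0.39, 2.02], [-1.27, 1.25], [0.06, 2.57], [-1.19, 4.33], [0.19, 2], [-2.82, 2.82]. Speed limits (rad/s): [1.89, 1.89, 2.39, 2.39, 3.01, 3.01, 3.01].

### API

Orientations are given as a unit quaternion [w, x, y, z].
In Python, from rig import * gives the robot as it stands. The module is installed in compiled form; this text tells all that it offers.
- The arm moves only by the tool carry_out, never from a script. Its argument "commands" is a list that holds one entry, the list of rows, each a list of 6 numbers: the shift along the tool's x, y, z in units of 40 mm (1.0 is 40 mm), then the turn, a rotation vector about the tool's x, y, z in units of 8 degrees (1.0 is 8 degrees). In form: [[[dx, dy, dz, ax, ay, az], ...]]. A call has 1 to 10 rows; each row is the pose to reach, as a shift and turn from the pose commanded when the call began, along the tool's axes at that moment; what a row does not reach only later rows make up. A row lasts 1/10 s, in which the tool goes at most 50 mm and 8.59 degrees, less where a joint would pass 70% of its speed; a pose out of reach is approached as far as the arm can. A call with a gripper value outside its range is refused whole. "grip" is the opening, from 0 (shut) to 1 (fully open), set as the call begins (left out, the last holds). The fingers move at their own pace and stop on an object; the grip force is fixed at half the most. Time passes only in rows, so rows that repeat a pose let the fingers close. It gives the time, the measured TCP pose, the force and the opening at its end, in the units of the state.
- read_state(): the state, without advancing time (a new reading comes with each control period).
- snapshot(name): name is "side" or "top" or "wrist"; returns (picture, depth): 400x640x3 uint8, red, green, blue; 400x640 float32, m along the optical axis (not along the pixel's ray), 0 where there is no reading.
- get_calibration(name): a dict with "intrinsics" (3x3 intrinsics, pixels), "cam_to_world" (4x4, takes a point from camera to world coordinates); the wrist camera has in their place "tool_from_camera" (4x4, takes a point from camera to tool coordinates, whose origin is the TCP and whose axes are the tool frame's). Camera axes: x right, y down, z forward; pixel columns grow to the right and rows downward; lengths in m; the calibration is good to about 2 mm. A picture is of the moment at which its call begins: read the wrist's pose just before it. get_calibration takes no time and is no camera call.
- finish_job(): hands the job in, once; it reports no verdict.
The state is a dict: "clock": time; "joints": joint angles; "qvel": joint speeds; "joint_torque": joint torques, N m; "tcp_pos": TCP position; "tcp_rot": TCP orientation; "ft_force": force on the tool from outside, world axes, zero at the start; "moment": the same for the moment, N m; "finger_gap": finger opening in m.
Only numpy, scipy, OpenCV 4.12 (cv2) and the standard library are available. Lean on these libraries where they do the work, as an engineer would, in place of code of your own. Each camera call takes 0.05 s, during which the arm holds its last target. There are 200 camera calls.

### The job

Make up the two kits for the soldering workshop: the blue solder reel, the transformer and the black capacitor go in the green tray, the red solder reel and the heat sink in the white tray, one part standing upright in each bay. Leave the yellow reel, the orange capacitor and the tip-cleaner tin standing where they are.

Things in the scene. Friction and masses are not known exactly. Their poses are not given: they have to be found in the camera images.
- reel_blue: Full reel of solder with blue end flanges and silver wire between them: an upright cylinder 44 mm in diameter and 40 mm high, axis vertical (z). Loose, stands upright; origin at the centre of its underside, z up.
- reel_red: Full reel of solder with red end flanges and silver wire between them: an upright cylinder 44 mm in diameter and 40 mm high, axis vertical (z). Loose, stands upright; origin at the centre of its underside, z up.
- reel_yellow: Full reel of solder with yellow end flanges and silver wire between them: an upright cylinder 44 mm in diameter and 40 mm high, axis vertical (z). Loose, stands upright; origin at the centre of its underside, z up. Not wanted in either kit.
- cap_black: Can-shaped black, white-striped electrolytic capacitor, 35 mm in diameter and 46 mm high, axis vertical (z). Loose, stands upright; origin at the centre of its underside, z up.
- cap_orange: Can-shaped orange, black-striped electrolytic capacitor, 35 mm in diameter and 46 mm high, axis vertical (z). Loose, stands upright; origin at the centre of its underside, z up. Not wanted in either kit.
- transformer: Small transformer, dark steel core with a copper winding, a block 44 mm (x) by 36 mm (y) by 40 mm high; it can be gripped across x or y. Loose, stands upright; origin at the centre of its underside, z up.
- heatsink: Bare aluminium heat sink with seven upright fins, a block 46 mm (x) by 36 mm (y) by 36 mm high; it can be gripped across x or y. Loose, stands upright; origin at the centre of its underside, z up.
- tin: Low brass tip-cleaner tin with a brass-wool top, 44 mm in diameter (48 mm at the foot), 28 mm high (up to 32 mm with the wool). Loose; origin at the centre of its underside, z up. A bystander among the stock; not wanted in either kit.
- tray_green: Green kit tray, fixed to the bench, 214 mm (its y) by 98 mm (its x) outside and 10 mm high, origin at the centre of its underside. A row of 3 bays along its y, centred at y = -70, 0 and +70 mm, x = 0; each bay is 66 mm (y) by 90 mm (x) inside, floor 3 mm above the bench, all walls 4 mm thick. One part goes in each bay.
- tray_white: White kit tray, fixed to the bench, 144 mm (its y) by 98 mm (its x) outside and 10 mm high, origin at the centre of its underside. A row of 2 bays along its y, centred at y = -35 and +35 mm, x = 0; each bay is 66 mm (y) by 90 mm (x) inside, floor 3 mm above the bench, all walls 4 mm thick. One part goes in each bay.

How it is judged:
By the outcome, as a careful person would: the job done as asked, in the order asked, and still so for the second after the job is handed in, with the robot touching nothing.
It also fails if it takes over 107 s, if anything falls off the work surface, if the arm or the gripper's body presses on something with over 40 N, if the wrist force passes 120 N, or if a joint passes its speed limit or range.

## Working session

There is one attempt and no reset: what is moved stays moved. The work goes in short steps, Python scripts to look and compute and a tool call to move; the robot and the scene stay as the last step left them, time stands still between calls to the robot, and variables do not carry over. Pictures are saved under pics/ and viewed, about 12 in all and at most 16, crops included, and the job is handed in when it is done.

Besides the shell and the picture viewer there is one more tool, called after "Request:" by a JSON object that holds its "op" and its "data", one argument or row to a line. carry_out: Moves the arm, as the interface text tells. Its arguments: {"type":"object","properties":{"commands":{"type":"array"},"grip":{"type":"number"}},"required":["commands"]}

```bash
mkdir -p pics; python3 - <<'E'
from rig import *
import cv2, numpy as np
s=read_state()
print({k:np.round(v,3).tolist() for k,v in s.items()})
for n in ("top","side"):
    p,d=snapshot(n); cv2.imwrite(f"pics/{n}0.png",p[...,::-1]); np.savez(f"pics/{n}0.npz",p=p,d=d)
    c=get_calibration(n); print(n,c)
print(get_calibration("wrist"))
E
```

```text
{'clock': 0.0, 'joints': [1.3, 0.418, -0.01, 1.614, 0.005, 1.111, -0.053], 'qvel': [0.0, -0.0, 0.001, 0.001, -0.001, 0.002, 0.0], 'joint_torque': [-0.001, -86.445, 0.678, -43.489, 0.019, 0.008, -0.0], 'tcp_pos': [0.142, -0.608, 0.231], 'tcp_rot': [0.081, -0.081, 0.703, -0.702], 'ft_force': [0.217, 0.644, 0.706], 'moment': [-0.067, 0.025, 0.02], 'finger_gap': 0.086}
top {'intrinsics': array([[494.60913938,   0.        , 312.07206228],
       [  0.        , 494.60913938, 203.52425186],
       [  0.        ,   0.        ,   1.        ]]), 'cam_to_world': array([[-0.01761584, -0.99896819,  0.04185976,  0.49519802],
       [-0.99978052,  0.01712442, -0.0120695 ,  0.00500075],
       [ 0.01134022, -0.04206319, -0.99905059,  1.19057044],
       [ 0.        ,  0.        ,  0.        ,  1.        ]])}
side {'intrinsics': array([[449.85969745,   0.        , 323.03625748],
       [  0.        , 449.85969745, 198.98423181],
       [  0.        ,   0.        ,   1.        ]]), 'cam_to_world': array([[-0.83696658, -0.41233723,  0.35981238,  0.17572888],
       [-0.54706616,  0.64763455, -0.53036601,  0.5543148 ],
       [-0.01433728, -0.6407398 , -0.76762422,  0.84529994],
       [ 0.        ,  0.        ,  0.        ,  1.        ]])}
{'intrinsics': array([[325.37139371,   0.        , 320.59371233],
       [  0.        , 325.37139371, 200.39133859],
       [  0.        ,   0.        ,   1.        ]]), 'tool_from_camera': array([[-3.33084066e-04,  9.47520138e-01,  3.19695915e-01,
        -8.21273479e-02],
       [-2.47751919e-04, -3.19696001e-01,  9.47520135e-01,
        -1.41643331e-01],
       [ 9.99999914e-01,  2.36398583e-04,  3.41235576e-04,
        -6.61269948e-04],
       [ 0.00000000e+00,  0.00000000e+00,  0.00000000e+00,
         1.00000000e+00]])}
```

View pics/top0.png

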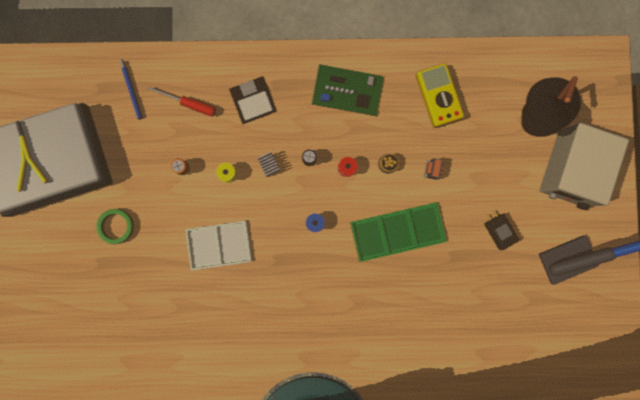

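View pics/side0.png

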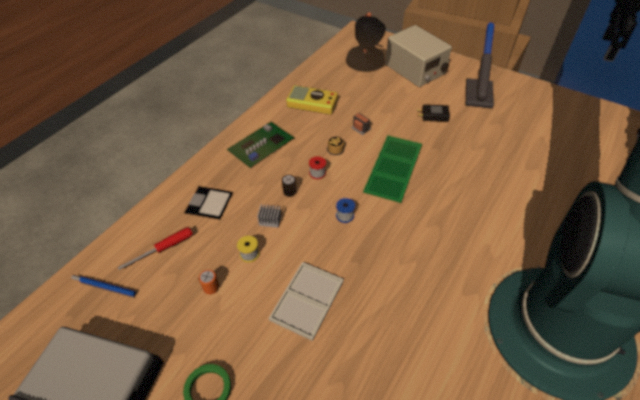

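```bash
python3 - <<'E'
from rig import *
import numpy as np
import rig
print([n for n in dir(rig) if not n.startswith('_')])
from scipy.spatial.transform import Rotation as R
try: print(grasp_offset)
except Exception as e: print(e)
q=read_state()['tcp_rot']; print(R.from_quat(np.r_[q[1:],q[0]]).as_matrix().round(3))
E
```

```text
['Unreachable', 'finish_job', 'get_calibration', 'grasp_offset', 'read_state', 'snapshot']
0.0187
[[-0.974 -0.     0.228]
 [-0.228  0.001 -0.974]
 [ 0.    -1.    -0.001]]
```

The top view shows these parts, by pixel position:

- Stock row: orange cap (180,167), yellow reel (227,172), heatsink (272,163), black cap (309,157), red reel (347,167), tin (388,163), transformer (434,168).
- Blue reel: on its own at (315,222).
- Trays: white (219,245) and green (399,231), both slightly turned.

The side view shows the same layout. Next I measure by ray and depth in both views.

```bash
cat > h.py <<'E'
from rig import *
import cv2, numpy as np
from scipy.spatial.transform import Rotation as R
def pose():
    s=read_state(); q=s['tcp_rot']; T=np.eye(4)
    T[:3,:3]=R.from_quat(np.r_[q[1:],q[0]]).as_matrix(); T[:3,3]=s['tcp_pos']; return T
def cam(n,T=None):
    c=get_calibration(n); return c['intrinsics'],(c['cam_to_world'] if n!='wrist' else T@c['tool_from_camera'])
def rays(uv,K,M,z):            # pixels -> points on plane z
    uv=np.asarray(uv,float).reshape(-1,2); d=np.c_[uv,np.ones(len(uv))]@np.linalg.inv(K).T@M[:3,:3].T
    return M[:3,3]+d*((z-M[2,3])/d[:,2])[:,None]
def cloud(d,K,M):
    v,u=np.mgrid[:d.shape[0],:d.shape[1]]; P=np.stack([u,v,np.ones_like(u)],-1)@np.linalg.inv(K).T*d[...,None]
    return P@M[:3,:3].T+M[:3,3]
E
python3 - <<'E'
from h import *
guess=dict(orange=(180,167,46),yellow=(227,172,40),heatsink=(272,163,36),black=(309,157,46),red=(347,167,40),tin=(388,163,30),transf=(434,168,40),blue=(315,222,40))
D={n:np.load(f"pics/{n}0.npz") for n in("top","side")}
C={}
for n in D:
    K,M=cam(n); C[n]=cloud(D[n]['d'],K,M)
    P=C[n]; print(n,'table z',np.median(P[(P[...,0]>.4)&(P[...,0]<.5)&(abs(P[...,1])<.5)][:,2]).round(4))
K,M=cam('top')
for k,(u,v,h) in guess.items():
    g=rays([(u,v)],K,M,h/1000)[0]; out=[]
    for n in D:
        P=C[n].reshape(-1,3); m=(np.hypot(*(P[:,:2]-g[:2]).T)<.045)&(P[:,2]>.012)
        Q=P[m]; t=Q[Q[:,2]>h/1000-.008]
        r=cv2.minAreaRect((t[:,:2]*1000).astype(np.float32)) if len(t)>3 else None
        out.append((n,len(Q),len(t),np.round(Q[:,2].max()*1000,1),np.round(t[:,:2].mean(0)*1000,1), np.round((*r[0],*r[1],r[2]),1)))
    print(k,(g[:2]*1000).round(),*out,sep='\n   ')
hsv=cv2.cvtColor(D['top']['p'],cv2.COLOR_RGB2HSV); 
for k,m,c in (('green',cv2.inRange(hsv,(45,80,20),(80,255,255)),(399,231)),('white',cv2.inRange(hsv,(0,0,110),(180,70,255)),(219,245))):
    m=cv2.morphologyEx(m,cv2.MORPH_CLOSE,np.ones((7,7)))
    cs=cv2.findContours(m,0,2)[0]; c=[x for x in cs if cv2.pointPolygonTest(x,c,False)>=0][0]
    r=cv2.minAreaRect((rays(c,K,M,.01)[:,:2]*1000).astype(np.float32)); print(k,r,cv2.boxPoints(r).round().tolist())
E
```

```text
top table z 0.0013
side table z 0.002
orange
   [633. 296.]
   ('top', 228, 184, np.float64(51.5), array([636. , 299.2]), array([636.5, 299.9,  33.7,  33.2,  62.4]))
   ('side', 345, 233, np.float64(51.2), array([635.4, 300.8]), array([636.6, 299.7,  33.2,  34.8,  25.8]))
yellow
   [620. 188.]
   ('top', 288, 281, np.float64(45.2), array([621.5, 191.1]), array([621.6, 190.5,  42. ,  40.3,  89.2]))
   ('side', 388, 296, np.float64(45.3), array([621.9, 191.7]), array([622.4, 191.2,  42.8,  44.8,  83.3]))
heatsink
   [640.  83.]
   ('top', 267, 170, np.float64(42.0), array([639.1,  91.6]), array([639.8,  92.3,  45.8,  35.5,  25.6]))
   ('side', 352, 224, np.float64(40.9), array([640.5,  91.8]), array([641. ,  91.1,  46. ,  37.9,  24.1]))
black
   [652.  -4.]
   ('top', 194, 175, np.float64(51.9), array([653.1,  -4.5]), array([652.7,  -4.6,  33. ,  33.3,  42.1]))
   ('side', 251, 150, np.float64(51.1), array([652.2,  -2.5]), array([653. ,  -4.5,  35.2,  32.2,  84.9]))
red
   [627. -92.]
   ('top', 281, 278, np.float64(45.9), array([630.6, -94.4]), array([630.6, -94.1,  41.5,  42.7,  43.7
[... 496 characters left out ...]
   ('side', 238, 139, np.float64(45.6), array([ 621.4, -300. ]), array([ 623.3, -301.6,   31.7,   46.7,   74. ]))
blue
   [500. -15.]
   ('top', 1337, 1337, np.float64(1190.6), array([496. ,   0.9]), array([499.2, -15. ,  41.1,  41.2,  44.1]))
   ('side', 339, 248, np.float64(45.2), array([499.7, -14. ]), array([500. , -15.6,  42.8,  44.2,  56.1]))
green ((474.4025573730469, -213.7752685546875), (94.53855895996094, 211.5153045654297), 11.960672378540039) [[406.0, -120.0], [450.0, -327.0], [543.0, -307.0], [499.0, -101.0]]
white ((449.899169921875, 215.03167724609375), (95.97872161865234, 143.07969665527344), 7.2852325439453125) [[393.0, 280.0], [411.0, 138.0], [507.0, 150.0], [488.0, 292.0]]
```

```bash
cat >> h.py <<'E'
def row(x,y,z,yaw,T=None):     # mm, deg (jaw direction) -> one command row from pose T, and pose reached
    T=pose() if T is None else T; c,s=np.cos(np.radians(yaw)),np.sin(np.radians(yaw))
    G=np.eye(4); G[:3,:3]=np.c_[[s,-c,0],[0,0,-1],[c,s,0]]; G[:3,3]=np.array([x,y,z])/1000
    d=T[:3,:3].T@(G[:3,3]-T[:3,3])/.04; a=R.from_matrix(T[:3,:3].T@G[:3,:3]).as_rotvec(degrees=True)/8
    return np.r_[d,a].round(2).tolist(),G
def show(*wp):                 # waypoints all relative to the present pose
    T=pose(); print('at',(T[:3,3]*1000).round(1),'yaw',np.degrees(np.arctan2(T[1,2],T[0,2])).round(1))
    for w in wp: print(w,row(*w,T)[0])
E
python3 -c "
from h import *
show((499.6,-15.3,150,0))"
```

```text
at [ 142.3 -608.3  230.7] yaw -76.8
(499.6, -15.3, 150, 0) [-12.07, 2.03, -12.4, 0.01, -9.6, -0.0]
```

Request:
{"op": "carry_out", "data": {
  "commands": [
    [[-12.07, 2.03, -12.4, 0, -9.6, 0], [-12.07, 2.03, -12.4, 0, -9.6, 0], [-12.07, 2.03, -12.4, 0, -9.6, 0], [-12.07, 2.03, -12.4, 0, -9.6, 0], [-12.07, 2.03, -12.4, 0, -9.6, 0], [-12.07, 2.03, -12.4, 0, -9.6, 0], [-12.07, 2.03, -12.4, 0, -9.6, 0], [-12.07, 2.03, -12.4, 0, -9.6, 0], [-12.07, 2.03, -12.4, 0, -9.6, 0], [-12.07, 2.03, -12.4, 0, -9.6, 0]]
  ],
  "grip": 1
}}

```text
clock: 1.1
tcp_pos: [0.3991, -0.1814, 0.1729]
tcp_rot: [-0.501, 0.501, -0.499, 0.499]
ft_force: [1.8, -1.1, -0.2]
finger_gap: 0.0852
```

```bash
python3 -c "
from h import *
show((499.6,-15.3,110,0))"
```

```text
at [ 399.1 -181.4  172.9] yaw 0.3
(499.6, -15.3, 110, 0) [-4.14, 1.57, 2.53, -0.0, 0.03, 0.0]
```

Request:
{"op": "carry_out", "data": {
  "commands": [
    [[-4.1, 1.5, 2.5, 0, 0, 0], [-4.1, 1.5, 2.5, 0, 0, 0], [-4.1, 1.5, 2.5, 0, 0, 0], [-4.1, 1.5, 2.5, 0, 0, 0], [-4.1, 1.5, 2.5, 0, 0, 0], [-4.1, 1.5, 2.5, 0, 0, 0], [-4.1, 1.5, 2.5, 0, 0, 0], [-4.1, 1.5, 2.5, 0, 0, 0]]
  ]
}}

```text
clock: 1.9
tcp_pos: [0.4984, -0.0206, 0.1134]
tcp_rot: [-0.499, 0.499, -0.5, 0.501]
ft_force: [0.6, -0.6, 1.2]
finger_gap: 0.0853
```

```bash
cat > w.py <<'E'
from h import *
import sys
x,y,h=map(float,sys.argv[2:5]); T=pose(); p,d=snapshot('wrist'); K,M=cam('wrist',T)
P=cloud(d,K,M).reshape(-1,3)*1000; m=(np.hypot(P[:,0]-x,P[:,1]-y)<40)&(P[:,2]>h-8)&(P[:,2]<h+8)
t=P[m]; r=cv2.minAreaRect(t[:,:2].astype(np.float32)); print('wrist: n',m.sum(),'top z',np.median(t[:,2]).round(1),'rect',np.round((*r[0],*r[1],r[2]),1))
cv2.imwrite(f'pics/{sys.argv[1]}.png',p[...,::-1])
E
python3 w.py w_blue 499.6 -15.3 40; python3 -c "
from h import *
show((499.6,-15.3,5,0))"
```

```text
wrist: n 2943 top z 39.1 rect [499.5 -13.6  43.7  43.8  36.1]
at [498.5 -20.5 113.4] yaw -0.2
(499.6, -15.3, 5, 0) [-0.13, 2.71, 0.03, -0.0, -0.02, 0.0]
```

View pics/w_blue.png

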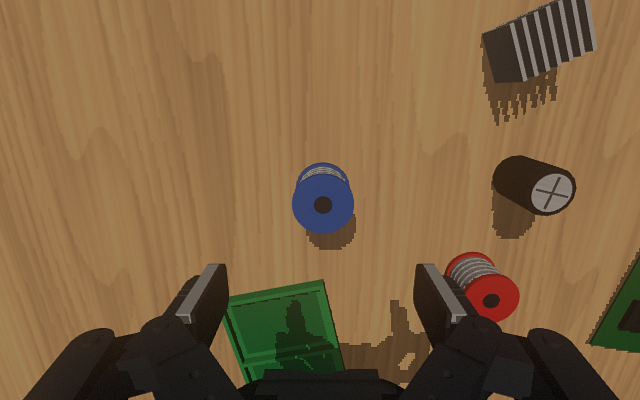

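The wrist view shows the blue reel at (323,200), midway between the fingers (225 and 415). Its measured centre agrees with the top and side views to 2 mm.

Request:
{"op": "carry_out", "data": {
  "commands": [
    [[-0.15, 0.5, 0.03, 0, 0, 0], [-0.15, 1.2, 0.03, 0, 0, 0], [-0.15, 1.9, 0.03, 0, 0, 0], [-0.15, 2.4, 0.03, 0, 0, 0], [-0.15, 2.7, 0.03, 0, 0, 0], [-0.15, 2.7, 0.03, 0, 0, 0], [-0.15, 2.7, 0.03, 0, 0, 0]]
  ]
}}

```text
clock: 2.65
tcp_pos: [0.5002, -0.0135, 0.0058]
tcp_rot: [-0.5, 0.5, -0.5, 0.5]
ft_force: [0.0, 0.2, -0.8]
finger_gap: 0.0856
```

Request:
{"op": "carry_out", "data": {
  "commands": [
    [[0, 0, 0, 0, 0, 0], [0, 0, 0, 0, 0, 0], [0, 0, 0, 0, 0, 0], [0, 0, 0, 0, 0, 0], [0, 0, 0, 0, 0, 0], [0, -0.2, 0, 0, 0, 0], [0, -0.8, 0, 0, 0, 0], [0, -1.5, 0, 0, 0, 0], [0, -2, 0, 0, 0, 0], [0, -2, 0, 0, 0, 0]]
  ],
  "grip": 0
}}

```text
clock: 3.65
tcp_pos: [0.5011, -0.0133, 0.0876]
tcp_rot: [-0.501, 0.499, -0.499, 0.501]
ft_force: [-0.6, 0.7, -4.3]
finger_gap: 0.0424
```

```bash
python3 -c "
from h import *
show((459.9,-145.3,88,12),(459.9,-145.3,9,12))"
```

```text
at [501.1 -13.3  87.6] yaw -0.0
(459.9, -145.3, 88, 12) [3.3, -0.01, -1.03, -0.03, -1.51, 0.01]
(459.9, -145.3, 9, 12) [3.3, 1.96, -1.04, -0.03, -1.51, 0.01]
```

Request:
{"op": "carry_out", "data": {
  "commands": [
    [[0.8, 0, -0.25, 0, -0.4, 0], [1.7, 0, -0.5, 0, -0.8, 0], [2.6, 0, -0.8, 0, -1.2, 0], [3.3, 0, -1.03, 0, -1.5, 0], [3.3, 0, -1.03, 0, -1.5, 0], [3.3, 0.5, -1.03, 0, -1.5, 0], [3.3, 1.0, -1.03, 0, -1.5, 0], [3.3, 1.5, -1.03, 0, -1.5, 0], [3.3, 1.6, -1.03, 0, -1.5, 0], [3.3, 1.6, -1.03, 0, -1.5, 0]]
  ]
}}

```text
clock: 4.65
tcp_pos: [0.4582, -0.1445, 0.0206]
tcp_rot: [-0.549, 0.55, -0.446, 0.444]
ft_force: [0.4, 0.2, -2.8]
finger_gap: 0.0425
```

```bash
python3 -c "
from h import *
show((459.9,-145.3,9,12))
p,d=snapshot('wrist'); cv2.imwrite('pics/w_bay1.png',p[...,::-1])"
```

```text
at [ 458.2 -144.5   20.6] yaw 12.0
(459.9, -145.3, 9, 12) [0.03, 0.29, 0.04, 0.01, -0.0, -0.01]
```

View pics/w_bay1.png

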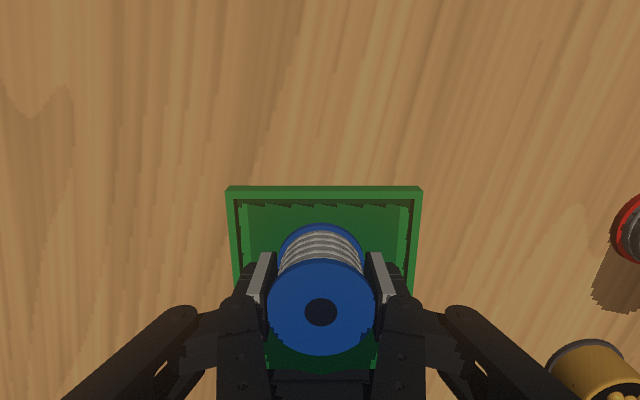

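The reel at (320,290) is centred between the tray walls (235 and 413) and square to the tray. Lowering it and releasing.

Request:
{"op": "carry_out", "data": {
  "commands": [
    [[0.02, 0.15, 0.03, 0, 0, 0], [0.02, 0.28, 0.03, 0, 0, 0], [0.02, 0.28, 0.03, 0, 0, 0], [0.02, 0.28, 0.03, 0, 0, 0]]
  ]
}}

```text
clock: 5.1
tcp_pos: [0.4599, -0.1457, 0.0099]
tcp_rot: [-0.549, 0.549, -0.445, 0.445]
ft_force: [-0.5, 0.3, -2.2]
finger_gap: 0.0426
```

Request:
{"op": "carry_out", "data": {
  "commands": [
    [[0, 0, 0, 0, 0, 0], [0, 0, 0, 0, 0, 0], [0, 0, 0, 0, 0, 0], [0, -0.2, 0, 0, 0, 0], [0, -0.7, 0, 0, 0, 0], [0, -1.5, 0, 0, 0, 0], [0, -2.3, 0, 0, 0, 0], [0, -3.0, 0, 0, 0, 0], [0, -3.0, 0, 0, 0, 0]]
  ],
  "grip": 0.66
}}

```text
clock: 6.0
tcp_pos: [0.4615, -0.1462, 0.1335]
tcp_rot: [0.55, -0.549, 0.443, -0.447]
ft_force: [0.6, -0.6, -0.5]
finger_gap: 0.0562
```

```bash
python3 -c "
from h import *
show((622.8,-301.6,110,-14))"
```

```text
at [ 461.5 -146.2  133.5] yaw 12.0
(622.8, -301.6, 110, -14) [4.64, 0.62, 3.14, -0.03, 3.25, 0.02]
```

Request:
{"op": "carry_out", "data": {
  "commands": [
    [[1.0, 0, 0.7, 0, 0.7, 0], [2.0, 0.2, 1.35, 0, 1.4, 0], [3.0, 0.4, 2.0, 0, 2.1, 0], [4.0, 0.5, 2.7, 0, 2.8, 0], [4.64, 0.6, 3.14, 0, 3.25, 0], [4.64, 0.6, 3.14, 0, 3.25, 0], [4.64, 0.6, 3.14, 0, 3.25, 0], [4.64, 0.6, 3.14, 0, 3.25, 0]]
  ],
  "grip": 1
}}

```text
clock: 6.8
tcp_pos: [0.6208, -0.3004, 0.1058]
tcp_rot: [0.436, -0.436, 0.557, -0.557]
ft_force: [-0.5, 0.7, -0.4]
finger_gap: 0.0854
```

```bash
python3 w.py w_tr 622.8 -301.6 40; python3 -c "
from h import *
show((622.8,-301.6,5,-14))"
```

```text
wrist: n 2229 top z 38.6 rect [ 622.4 -301.5   34.    44.1   76. ]
at [ 620.9 -300.5  106.1] yaw -14.0
(622.8, -301.6, 5, -14) [0.02, 2.53, 0.05, 0.0, 0.0, -0.0]
```

View pics/w_tr.png

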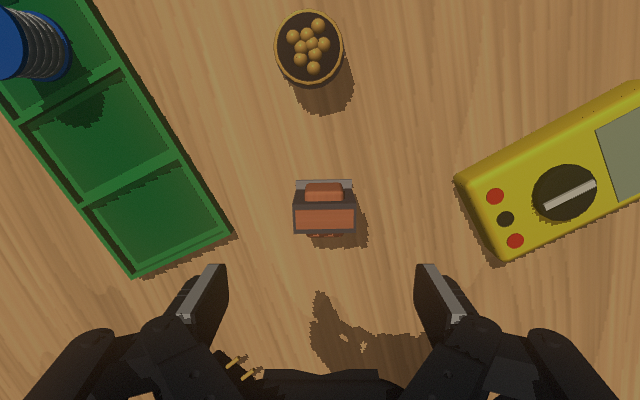

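The transformer at (323,205) is square between the fingers. The wrist rectangle is 34 x 44 mm at -14°, matching the other views.

Request:
{"op": "carry_out", "data": {
  "commands": [
    [[0.02, 0.5, 0.05, 0, 0, 0], [0.02, 1.1, 0.05, 0, 0, 0], [0.02, 1.8, 0.05, 0, 0, 0], [0.02, 2.3, 0.05, 0, 0, 0], [0.02, 2.52, 0.05, 0, 0, 0], [0.02, 2.52, 0.05, 0, 0, 0], [0.02, 2.52, 0.05, 0, 0, 0]]
  ]
}}

```text
clock: 7.55
tcp_pos: [0.6236, -0.3026, 0.006]
tcp_rot: [-0.435, 0.435, -0.557, 0.558]
ft_force: [-0.3, -0.2, -0.4]
finger_gap: 0.0853
```

Request:
{"op": "carry_out", "data": {
  "commands": [
    [[0, 0, 0, 0, 0, 0], [0, 0, 0, 0, 0, 0], [0, 0, 0, 0, 0, 0], [0, 0, 0, 0, 0, 0], [0, 0, 0, 0, 0, 0], [0, -0.2, 0, 0, 0, 0], [0, -0.8, 0, 0, 0, 0], [0, -1.5, 0, 0, 0, 0], [0, -2, 0, 0, 0, 0], [0, -2, 0, 0, 0, 0]]
  ],
  "grip": 0
}}

```text
clock: 8.55
tcp_pos: [0.6244, -0.303, 0.0884]
tcp_rot: [-0.436, 0.434, -0.556, 0.559]
ft_force: [-0.0, -0.5, -1.3]
finger_gap: 0.0432
```

```bash
python3 -c "
from h import *
show((489,-282.3,88,12),(489,-282.3,20,12))"
```

```text
at [ 624.4 -303.    88.4] yaw -14.0
(489, -282.3, 88, 12) [0.32, -0.0, -3.41, -0.03, -3.25, 0.01]
(489, -282.3, 20, 12) [0.32, 1.69, -3.42, -0.03, -3.25, 0.01]
```

Request:
{"op": "carry_out", "data": {
  "commands": [
    [[0.1, 0, -0.8, 0, -0.8, 0], [0.2, 0, -1.7, 0, -1.6, 0], [0.3, 0, -2.6, 0, -2.5, 0], [0.32, 0, -3.42, 0, -3.25, 0], [0.32, 0, -3.42, 0, -3.25, 0], [0.32, 0.5, -3.42, 0, -3.25, 0], [0.32, 1.0, -3.42, 0, -3.25, 0], [0.32, 1.5, -3.42, 0, -3.25, 0], [0.32, 1.6, -3.42, 0, -3.25, 0], [0.32, 1.6, -3.42, 0, -3.25, 0]]
  ]
}}

```text
clock: 9.55
tcp_pos: [0.487, -0.2813, 0.0204]
tcp_rot: [0.549, -0.549, 0.446, -0.445]
ft_force: [1.0, -1.0, -1.1]
finger_gap: 0.0429
```

```bash
python3 -c "
from h import *
show((489,-282.3,9,12))
p,d=snapshot('wrist'); cv2.imwrite('pics/w_bay2.png',p[...,::-1])"
```

```text
at [ 487.  -281.3   20.4] yaw 12.0
(489, -282.3, 9, 12) [0.03, 0.29, 0.04, 0.01, -0.0, -0.01]
```

View pics/w_bay2.png

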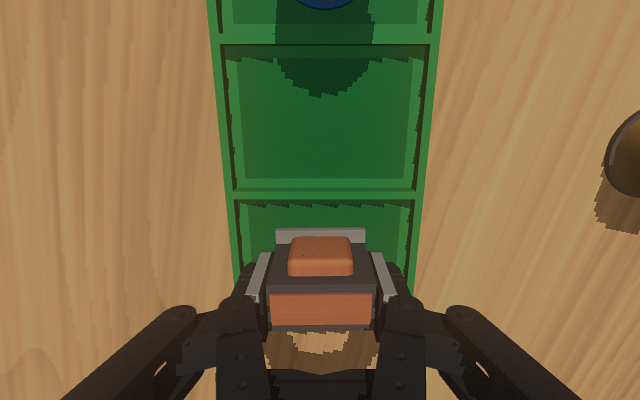

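The transformer at (320,280) is centred between the side walls of the end bay (238 and 412), with the blue reel standing in its own bay. Lowering it.

Request:
{"op": "carry_out", "data": {
  "commands": [
    [[0.03, 0.15, 0.04, 0, 0, 0], [0.03, 0.28, 0.04, 0, 0, 0], [0.03, 0.28, 0.04, 0, 0, 0], [0.03, 0.28, 0.04, 0, 0, 0]]
  ]
}}

```text
clock: 10.0
tcp_pos: [0.489, -0.2826, 0.0099]
tcp_rot: [-0.549, 0.549, -0.445, 0.445]
ft_force: [-0.5, 0.1, -2.0]
finger_gap: 0.0432
```

Request:
{"op": "carry_out", "data": {
  "commands": [
    [[0, 0, 0, 0, 0, 0], [0, 0, 0, 0, 0, 0], [0, 0, 0, 0, 0, 0], [0, -0.2, 0, 0, 0, 0], [0, -0.7, 0, 0, 0, 0], [0, -1.5, 0, 0, 0, 0], [0, -2.3, 0, 0, 0, 0], [0, -3.0, 0, 0, 0, 0], [0, -3.0, 0, 0, 0, 0]]
  ],
  "grip": 0.66
}}

```text
clock: 10.9
tcp_pos: [0.4907, -0.2833, 0.134]
tcp_rot: [0.55, -0.549, 0.443, -0.447]
ft_force: [-0.2, 0.2, -0.4]
finger_gap: 0.0566
```

```bash
python3 -c "
from h import *
show((652.8,-4.5,120,0))"
```

```text
at [ 490.7 -283.3  134. ] yaw 12.0
(652.8, -4.5, 120, 0) [-5.98, 0.35, 5.41, -0.03, 1.5, 0.03]
```

Request:
{"op": "carry_out", "data": {
  "commands": [
    [[-0.9, 0, 0.8, 0, 0.2, 0], [-1.7, 0, 1.55, 0, 0.4, 0], [-2.6, 0.1, 2.3, 0, 0.6, 0], [-3.4, 0.2, 3.1, 0, 0.9, 0], [-4.3, 0.2, 3.9, 0, 1.1, 0], [-5.1, 0.3, 4.65, 0, 1.3, 0], [-5.7, 0.35, 5.2, 0, 1.5, 0], [-5.98, 0.35, 5.41, 0, 1.5, 0], [-5.98, 0.35, 5.41, 0, 1.5, 0], [-5.98, 0.35, 5.41, 0, 1.5, 0]]
  ],
  "grip": 1
}}

```text
clock: 11.9
tcp_pos: [0.6507, -0.0048, 0.1157]
tcp_rot: [0.5, -0.5, 0.5, -0.5]
ft_force: [-0.4, -1.2, 0.2]
finger_gap: 0.0852
```

```bash
python3 w.py w_bl 652.8 -4.5 46; python3 -c "
from h import *
show((652.8,-4.5,8,0))"
```

```text
wrist: n 1870 top z 45.4 rect [653.5  -3.2  34.5  34.2  27.7]
at [650.7  -5.4 115.8] yaw -0.1
(652.8, -4.5, 8, 0) [-0.02, 2.69, 0.05, 0.0, -0.01, 0.01]
```

View pics/w_bl.png

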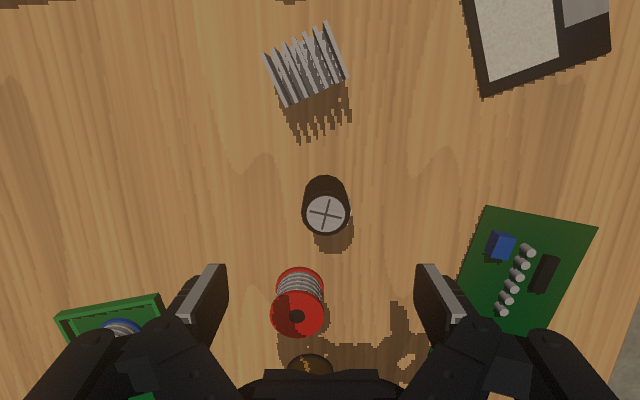

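The black capacitor at (326,212) sits between the fingers. The red reel (297,310) and heat sink (305,65) are clear of the jaw line.

Request:
{"op": "carry_out", "data": {
  "commands": [
    [[-0.04, 0.5, 0.06, 0, 0, 0], [-0.04, 1.2, 0.06, 0, 0, 0], [-0.04, 1.9, 0.06, 0, 0, 0], [-0.04, 2.4, 0.06, 0, 0, 0], [-0.04, 2.68, 0.06, 0, 0, 0], [-0.04, 2.68, 0.06, 0, 0, 0], [-0.04, 2.68, 0.06, 0, 0, 0]]
  ]
}}

```text
clock: 12.65
tcp_pos: [0.6538, -0.0025, 0.0092]
tcp_rot: [-0.5, 0.5, -0.5, 0.5]
ft_force: [0.9, 0.5, 0.7]
finger_gap: 0.0856
```

Request:
{"op": "carry_out", "data": {
  "commands": [
    [[0, 0, 0, 0, 0, 0], [0, 0, 0, 0, 0, 0], [0, 0, 0, 0, 0, 0], [0, 0, 0, 0, 0, 0], [0, 0, 0, 0, 0, 0], [0, -0.2, 0, 0, 0, 0], [0, -0.8, 0, 0, 0, 0], [0, -1.6, 0, 0, 0, 0], [0, -2.4, 0, 0, 0, 0], [0, -2.4, 0, 0, 0, 0]]
  ],
  "grip": 0
}}

```text
clock: 13.65
tcp_pos: [0.6557, -0.0018, 0.1095]
tcp_rot: [-0.501, 0.498, -0.499, 0.502]
ft_force: [1.0, -0.2, -0.1]
finger_gap: 0.0338
```

```bash
python3 -c "
from h import *
show((474.4,-213.8,104,12),(474.4,-213.8,22,12))"
```

```text
at [655.7  -1.8 109.5] yaw -0.0
(474.4, -213.8, 104, 12) [5.3, 0.11, -4.53, -0.04, -1.5, 0.01]
(474.4, -213.8, 22, 12) [5.3, 2.16, -4.54, -0.04, -1.5, 0.01]
```

Request:
{"op": "carry_out", "data": {
  "commands": [
    [[0.7, 0, -0.6, 0, -0.2, 0], [1.5, 0, -1.3, 0, -0.4, 0], [2.2, 0, -1.9, 0, -0.6, 0], [3.0, 0, -2.6, 0, -0.8, 0], [3.8, 0, -3.25, 0, -1.0, 0], [4.6, 0, -3.9, 0, -1.3, 0], [5.1, 0, -4.35, 0, -1.5, 0], [5.3, 0, -4.54, 0, -1.5, 0], [5.3, 0, -4.54, 0, -1.5, 0], [5.3, 0, -4.54, 0, -1.5, 0]]
  ]
}}

```text
clock: 14.65
tcp_pos: [0.4727, -0.213, 0.1048]
tcp_rot: [0.55, -0.549, 0.445, -0.445]
ft_force: [0.5, 1.3, -1.8]
finger_gap: 0.0341
```

```bash
python3 -c "
from h import *
show((474.4,-213.8,12.5,12))"
```

```text
at [ 472.7 -213.   104.8] yaw 12.0
(474.4, -213.8, 12.5, 12) [0.03, 2.31, 0.04, -0.01, -0.0, -0.0]
```

Request:
{"op": "carry_out", "data": {
  "commands": [
    [[0.03, 0.5, 0.04, 0, 0, 0], [0.03, 1.1, 0.04, 0, 0, 0], [0.03, 1.7, 0.04, 0, 0, 0], [0.03, 2.1, 0.04, 0, 0, 0], [0.03, 2.25, 0.04, 0, 0, 0], [0.03, 2.31, 0.04, 0, 0, 0], [0.03, 2.31, 0.04, 0, 0, 0], [0.03, 2.31, 0.04, 0, 0, 0]]
  ]
}}

```text
clock: 15.45
tcp_pos: [0.4743, -0.2149, 0.013]
tcp_rot: [0.55, -0.549, 0.445, -0.446]
ft_force: [-0.6, 0.9, -1.0]
finger_gap: 0.0338
```

Request:
{"op": "carry_out", "data": {
  "commands": [
    [[0, 0, 0, 0, 0, 0], [0, 0, 0, 0, 0, 0], [0, 0, 0, 0, 0, 0], [0, -0.2, 0, 0, 0, 0], [0, -0.7, 0, 0, 0, 0], [0, -1.5, 0, 0, 0, 0], [0, -2.3, 0, 0, 0, 0], [0, -3.0, 0, 0, 0, 0], [0, -3.0, 0, 0, 0, 0]]
  ],
  "grip": 0.58
}}

```text
clock: 16.35
tcp_pos: [0.4752, -0.2154, 0.136]
tcp_rot: [0.55, -0.549, 0.443, -0.447]
ft_force: [1.2, 0.0, -0.0]
finger_gap: 0.0495
```

```bash
python3 -c "
from h import *
show((630.8,-94.6,110,0))
p,d=snapshot('wrist'); cv2.imwrite('pics/w_g.png',p[...,::-1])"
```

```text
at [ 475.2 -215.4  136. ] yaw 12.0
(630.8, -94.6, 110, 0) [-2.15, 0.66, 4.43, -0.03, 1.5, 0.02]
```

View pics/w_g.png

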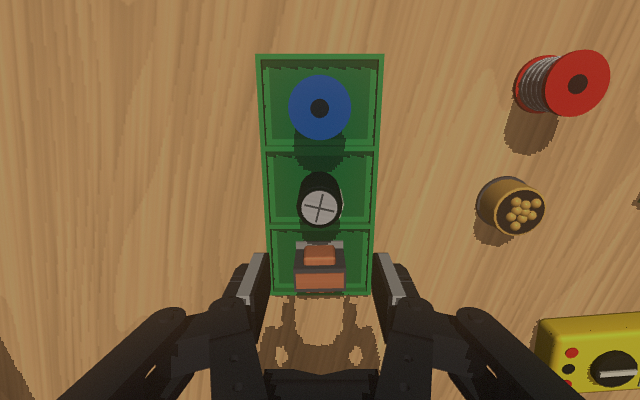

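The green tray holds all three parts upright, one per bay: blue reel (319,107), capacitor (320,205) and transformer (320,265). The red reel is next.

Request:
{"op": "carry_out", "data": {
  "commands": [
    [[-0.4, 0, 0.9, 0, 0.3, 0], [-0.8, 0.1, 1.7, 0, 0.6, 0], [-1.2, 0.2, 2.5, 0, 0.9, 0], [-1.6, 0.4, 3.3, 0, 1.2, 0], [-2.0, 0.6, 4.1, 0, 1.5, 0], [-2.15, 0.65, 4.43, 0, 1.5, 0], [-2.15, 0.65, 4.43, 0, 1.5, 0], [-2.15, 0.65, 4.43, 0, 1.5, 0], [-2.15, 0.65, 4.43, 0, 1.5, 0]]
  ],
  "grip": 1
}}

```text
clock: 17.3
tcp_pos: [0.6283, -0.0953, 0.1062]
tcp_rot: [0.499, -0.5, 0.5, -0.5]
ft_force: [-0.2, 0.3, -0.7]
finger_gap: 0.0851
```

```bash
python3 w.py w_red 630.8 -94.6 40; python3 -c "
from h import *
show((630.8,-94.6,5,0))"
```

```text
wrist: n 3062 top z 39.1 rect [ 6.307e+02 -9.330e+01  4.360e+01  4.380e+01  2.000e-01]
at [628.5 -95.3 106.4] yaw -0.1
(630.8, -94.6, 5, 0) [-0.02, 2.53, 0.06, 0.0, -0.01, 0.0]
```

Request:
{"op": "carry_out", "data": {
  "commands": [
    [[-0.03, 0.5, 0.05, 0, 0, 0], [-0.03, 1.1, 0.05, 0, 0, 0], [-0.03, 1.8, 0.05, 0, 0, 0], [-0.03, 2.3, 0.05, 0, 0, 0], [-0.03, 2.52, 0.05, 0, 0, 0], [-0.03, 2.52, 0.05, 0, 0, 0], [-0.03, 2.52, 0.05, 0, 0, 0]]
  ]
}}

```text
clock: 18.05
tcp_pos: [0.6316, -0.0931, 0.0065]
tcp_rot: [-0.5, 0.5, -0.5, 0.501]
ft_force: [-0.4, 0.4, -0.0]
finger_gap: 0.0853
```

Request:
{"op": "carry_out", "data": {
  "commands": [
    [[0, 0, 0, 0, 0, 0], [0, 0, 0, 0, 0, 0], [0, 0, 0, 0, 0, 0], [0, 0, 0, 0, 0, 0], [0, 0, 0, 0, 0, 0], [0, -0.2, 0, 0, 0, 0], [0, -0.8, 0, 0, 0, 0], [0, -1.6, 0, 0, 0, 0], [0, -2.5, 0, 0, 0, 0], [0, -2.5, 0, 0, 0, 0]]
  ],
  "grip": 0
}}

```text
clock: 19.05
tcp_pos: [0.6335, -0.0928, 0.1106]
tcp_rot: [-0.501, 0.498, -0.498, 0.502]
ft_force: [0.8, 1.1, -1.2]
finger_gap: 0.0426
```

```bash
python3 -c "
from h import *
show((454.3,180.3,100,7.3))"
```

```text
at [633.5 -92.8 110.6] yaw -0.0
(454.3, 180.3, 100, 7.3) [-6.82, 0.23, -4.48, -0.05, -0.92, 0.01]
```

Request:
{"op": "carry_out", "data": {
  "commands": [
    [[-0.8, 0, -0.55, 0, -0.1, 0], [-1.7, 0.1, -1.1, 0, -0.2, 0], [-2.6, 0.1, -1.7, 0, -0.3, 0], [-3.5, 0.1, -2.3, 0, -0.4, 0], [-4.4, 0.1, -2.9, 0, -0.6, 0], [-5.4, 0.2, -3.5, 0, -0.7, 0], [-6.3, 0.2, -4.15, 0, -0.9, 0], [-6.82, 0.2, -4.48, 0, -0.91, 0], [-6.82, 0.2, -4.48, 0, -0.91, 0], [-6.82, 0.2, -4.48, 0, -0.91, 0]]
  ]
}}

```text
clock: 20.05
tcp_pos: [0.4521, 0.1802, 0.0975]
tcp_rot: [-0.531, 0.531, -0.467, 0.467]
ft_force: [0.3, -0.2, -1.2]
finger_gap: 0.0429
```

```bash
python3 -c "
from h import *
show((454.3,180.3,9.5,7.3))
p,d=snapshot('wrist'); cv2.imwrite('pics/w_bay4.png',p[...,::-1])"
```

```text
at [452.1 180.2  97.5] yaw 7.3
(454.3, 180.3, 9.5, 7.3) [0.0, 2.2, 0.06, -0.0, -0.0, 0.0]
```

View pics/w_bay4.png

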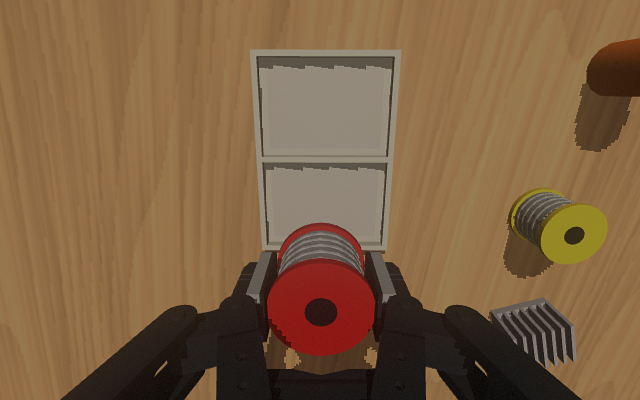

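The red reel is held upright at (320,290) and the white tray lies square ahead of it. I check the tray corners by rays before lowering.

```bash
python3 -c "
from h import *
T=pose(); K,M=cam('wrist',T)
P=rays([(251,51),(400,51),(262,158),(388,158),(263,248),(387,248)],K,M,.01)*1000; print(P.round(1))
e=np.array([-.127,.992]); c=(P[0]+P[1])[:2]/2-72*e; print('centre',c, c-35*e,c+35*e)"
```

```text
[[394.4 280.1  10. ]
 [489.5 292.1  10. ]
 [406.2 211.4  10. ]
 [495.2 222.7  10. ]
 [411.8 140.4  10. ]
 [508.  152.6  10. ]]
centre [451.05607724 214.68230892] [455.50107724 179.96230892] [446.61107724 249.40230892]
```

Tray centre agrees to about 1 mm.

Request:
{"op": "carry_out", "data": {
  "commands": [
    [[0, 0.5, 0.07, 0, 0, 0], [0, 1.1, 0.07, 0, 0, 0], [0, 1.6, 0.07, 0, 0, 0], [0, 2.0, 0.07, 0, 0, 0], [0, 2.15, 0.07, 0, 0, 0], [0, 2.2, 0.07, 0, 0, 0], [0, 2.2, 0.07, 0, 0, 0], [0, 2.2, 0.07, 0, 0, 0]]
  ]
}}

```text
clock: 20.9
tcp_pos: [0.4555, 0.1803, 0.0101]
tcp_rot: [0.531, -0.53, 0.467, -0.468]
ft_force: [-0.7, 0.3, -2.0]
finger_gap: 0.0427
```

Request:
{"op": "carry_out", "data": {
  "commands": [
    [[0, 0, 0, 0, 0, 0], [0, 0, 0, 0, 0, 0], [0, 0, 0, 0, 0, 0], [0, -0.2, 0, 0, 0, 0], [0, -0.7, 0, 0, 0, 0], [0, -1.5, 0, 0, 0, 0], [0, -2.3, 0, 0, 0, 0], [0, -3.0, 0, 0, 0, 0], [0, -3.0, 0, 0, 0, 0]]
  ],
  "grip": 0.66
}}

```text
clock: 21.8
tcp_pos: [0.4564, 0.1812, 0.1331]
tcp_rot: [0.532, -0.529, 0.466, -0.468]
ft_force: [1.5, 0.7, -0.0]
finger_gap: 0.0566
```

```bash
python3 -c "
from h import *
show((640.4,91.8,110,25))"
```

```text
at [456.4 181.2 133.1] yaw 7.2
(640.4, 91.8, 110, 25) [2.8, 0.6, 4.28, -0.04, -2.22, 0.0]
```

Request:
{"op": "carry_out", "data": {
  "commands": [
    [[0.5, 0, 0.8, 0, -0.4, 0], [1.0, 0.1, 1.6, 0, -0.8, 0], [1.6, 0.2, 2.4, 0, -1.3, 0], [2.1, 0.4, 3.2, 0, -1.7, 0], [2.6, 0.5, 4.0, 0, -2.1, 0], [2.8, 0.6, 4.28, 0, -2.22, 0], [2.8, 0.6, 4.28, 0, -2.22, 0], [2.8, 0.6, 4.28, 0, -2.22, 0], [2.8, 0.6, 4.28, 0, -2.22, 0]]
  ],
  "grip": 1
}}

```text
clock: 22.7
tcp_pos: [0.6379, 0.092, 0.1058]
tcp_rot: [0.597, -0.597, 0.38, -0.379]
ft_force: [-0.4, 0.4, 0.5]
finger_gap: 0.0853
```

```bash
python3 w.py w_hs 640.4 91.8 36; python3 -c "
from h import *
show((640.4,91.8,4,25))"
```

```text
wrist: n 1525 top z 34.9 rect [640.4  93.2  46.1  36.9  24.6]
at [638.1  91.8 105.9] yaw 25.1
(640.4, 91.8, 4, 25) [0.03, 2.55, 0.05, -0.0, 0.01, 0.0]
```

View pics/w_hs.png

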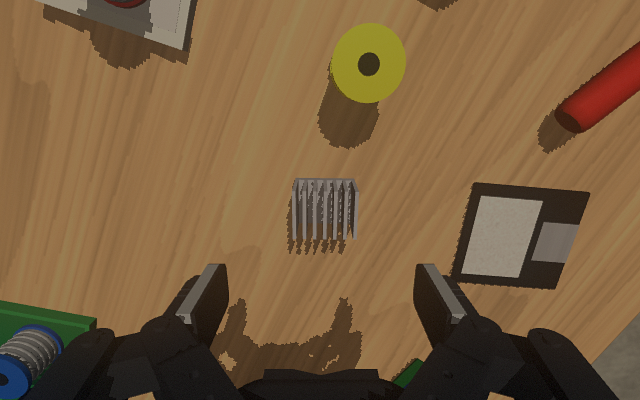

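The heat sink at (325,208) is square between the fingers, gripped across its fins. The floppy on the right (470,270) is flat and clear of the finger.

Request:
{"op": "carry_out", "data": {
  "commands": [
    [[0.01, 0.5, 0.06, 0, 0, 0], [0.01, 1.1, 0.06, 0, 0, 0], [0.01, 1.8, 0.06, 0, 0, 0], [0.01, 2.3, 0.06, 0, 0, 0], [0.01, 2.53, 0.06, 0, 0, 0], [0.01, 2.53, 0.06, 0, 0, 0], [0.01, 2.53, 0.06, 0, 0, 0]]
  ]
}}

```text
clock: 23.45
tcp_pos: [0.6416, 0.0919, 0.0051]
tcp_rot: [0.597, -0.596, 0.38, -0.38]
ft_force: [-0.9, 0.1, 0.1]
finger_gap: 0.0854
```

Request:
{"op": "carry_out", "data": {
  "commands": [
    [[0, 0, 0, 0, 0, 0], [0, 0, 0, 0, 0, 0], [0, 0, 0, 0, 0, 0], [0, 0, 0, 0, 0, 0], [0, 0, 0, 0, 0, 0], [0, -0.2, 0, 0, 0, 0], [0, -0.8, 0, 0, 0, 0], [0, -1.6, 0, 0, 0, 0], [0, -2.5, 0, 0, 0, 0], [0, -2.5, 0, 0, 0, 0]]
  ],
  "grip": 0
}}

```text
clock: 24.45
tcp_pos: [0.6434, 0.0924, 0.1095]
tcp_rot: [0.598, -0.595, 0.378, -0.382]
ft_force: [1.4, 0.1, -0.3]
finger_gap: 0.0447
```

```bash
python3 -c "
from h import *
show((446,249.6,105,7.3))"
```

```text
at [643.4  92.4 109.5] yaw 25.0
(446, 249.6, 105, 7.3) [-5.65, 0.08, -2.81, -0.05, 2.21, 0.01]
```

Request:
{"op": "carry_out", "data": {
  "commands": [
    [[-0.8, 0, -0.4, 0, 0.3, 0], [-1.6, 0, -0.8, 0, 0.6, 0], [-2.4, 0, -1.2, 0, 0.9, 0], [-3.3, 0, -1.65, 0, 1.3, 0], [-4.2, 0, -2.1, 0, 1.65, 0], [-5.1, 0.1, -2.55, 0, 2.0, 0], [-5.65, 0.1, -2.81, 0, 2.21, 0], [-5.65, 0.1, -2.81, 0, 2.21, 0], [-5.65, 0.1, -2.81, 0, 2.21, 0], [-5.65, 0.1, -2.81, 0, 2.21, 0]]
  ]
}}

```text
clock: 25.45
tcp_pos: [0.4445, 0.2483, 0.1003]
tcp_rot: [0.531, -0.531, 0.467, -0.467]
ft_force: [0.4, -0.2, -1.6]
finger_gap: 0.0454
```

```bash
python3 -c "
from h import *
show((446,249.6,8.3,7.3))
p,d=snapshot('wrist'); cv2.imwrite('pics/w_bay5.png',p[...,::-1])"
```

```text
at [444.5 248.3 100.3] yaw 7.3
(446, 249.6, 8.3, 7.3) [-0.03, 2.3, 0.04, -0.0, -0.0, 0.0]
```

View pics/w_bay5.png

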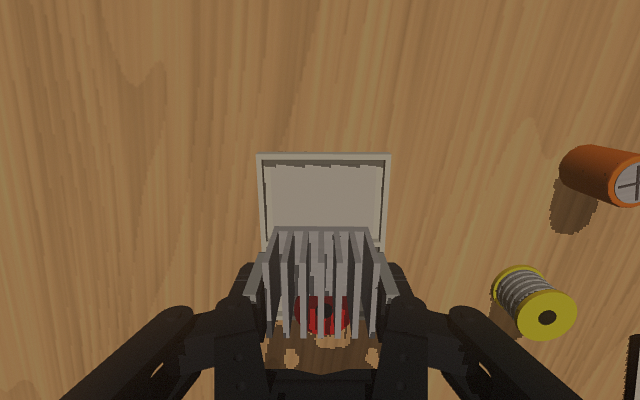

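The heat sink is held level at (320,280) above the far bay, with the red reel visible standing in the near bay behind it. Lowering it.

Request:
{"op": "carry_out", "data": {
  "commands": [
    [[-0.03, 0.5, 0.04, 0, 0, 0], [-0.03, 1.1, 0.04, 0, 0, 0], [-0.03, 1.7, 0.04, 0, 0, 0], [-0.03, 2.1, 0.04, 0, 0, 0], [-0.03, 2.25, 0.04, 0, 0, 0], [-0.03, 2.3, 0.04, 0, 0, 0], [-0.03, 2.3, 0.04, 0, 0, 0], [-0.03, 2.3, 0.04, 0, 0, 0]]
  ]
}}

```text
clock: 26.3
tcp_pos: [0.4458, 0.2505, 0.009]
tcp_rot: [0.531, -0.53, 0.467, -0.467]
ft_force: [-0.4, -0.1, -1.8]
finger_gap: 0.0453
```

Request:
{"op": "carry_out", "data": {
  "commands": [
    [[0, 0, 0, 0, 0, 0], [0, 0, 0, 0, 0, 0], [0, 0, 0, 0, 0, 0], [0, -0.2, 0, 0, 0, 0], [0, -0.7, 0, 0, 0, 0], [0, -1.5, 0, 0, 0, 0], [0, -2.3, 0, 0, 0, 0], [0, -3.2, 0, 0, 0, 0], [0, -4.0, 0, 0, 0, 0], [0, -4.0, 0, 0, 0, 0]]
  ],
  "grip": 0.68
}}

```text
clock: 27.3
tcp_pos: [0.4466, 0.2514, 0.1726]
tcp_rot: [0.533, -0.529, 0.466, -0.468]
ft_force: [0.4, -0.0, -0.4]
finger_gap: 0.0581
```

Request:
{"op": "carry_out", "data": {
  "commands": [
    [[1.0, -0.5, -1.0, 0, 0, 0], [2.0, -1.0, -1.0, 0, 0, 0], [3.0, -1.5, -1.0, 0, 0, 0], [4.0, -1.5, -1.0, 0, 0, 0], [5.0, -1.5, -1.0, 0, 0, 0], [5.0, -1.5, -1.0, 0, 0, 0], [5.0, -1.5, -1.0, 0, 0, 0], [5.0, -1.5, -1.0, 0, 0, 0]]
  ]
}}

```text
clock: 28.1
tcp_pos: [0.4308, 0.0476, 0.2282]
tcp_rot: [0.531, -0.531, 0.467, -0.467]
ft_force: [-0.1, 0.5, -0.4]
finger_gap: 0.058
```

```bash
python3 - <<'E'
from h import *
for n in ('top','side'):
    p,d=snapshot(n); cv2.imwrite(f'pics/{n}1.png',p[...,::-1])
    K,M=cam(n); P=cloud(d,K,M).reshape(-1,3)*1000
    for k,x,y,h in (('blue',460,-145,43),('transf',489,-282,43),('black',474,-214,49),('red',455,180,43),('heatsink',446,250,39),('orange',636,300,46),('yellow',622,191,40),('tin',638,-193,30)):
        t=P[(np.hypot(P[:,0]-x,P[:,1]-y)<35)&(P[:,2]>h-8)&(P[:,2]<h+8)]
        r=cv2.minAreaRect(t[:,:2].astype(np.float32)) if len(t)>9 else None
        print(n,k,len(t),r and np.round((*r[0],*r[1],r[2]),1), len(t) and np.median(t[:,2]).round(1))
E
```

```text
top blue 283 [ 458.6 -146.4   42.3   41.6   89. ] 42.7
top transf 217 [ 488.3 -281.8   44.4   33.5   13.9] 41.9
top black 186 [ 474.8 -216.7   32.7   33.1   43.3] 48.5
top red 136 [464.3 181.7  24.1  43.3  17.5] 42.4
top heatsink 134 [445.  251.   45.9  37.2   7.1] 38.5
top orange 183 [636.3 300.   33.1  33.3  55.6] 46.0
top yellow 278 [621.6 190.6  42.2  40.4  89.5] 39.8
top tin 267 [ 637.9 -193.9   41.1   40.8   89.8] 28.4
side blue 123 [ 452.  -146.2   27.4   41.1   10.8] 43.6
side transf 112 [ 489.  -283.7   44.4   24.9   10.4] 44.2
side black 24 [ 473.2 -212.8   34.9   16.8   23.6] 48.0
side red 342 [456.  178.   42.9  42.5  86.2] 43.8
side heatsink 325 [446.2 250.7  46.4  36.9   6.8] 38.3
side orange 234 [637.4 299.7  34.   34.3  54.2] 47.1
side yellow 296 [623.2 190.7  43.1  43.6  69.5] 40.8
side tin 23 [ 639.  -197.7   40.6   25.5   17.8] 29.4
```

View pics/top1.png

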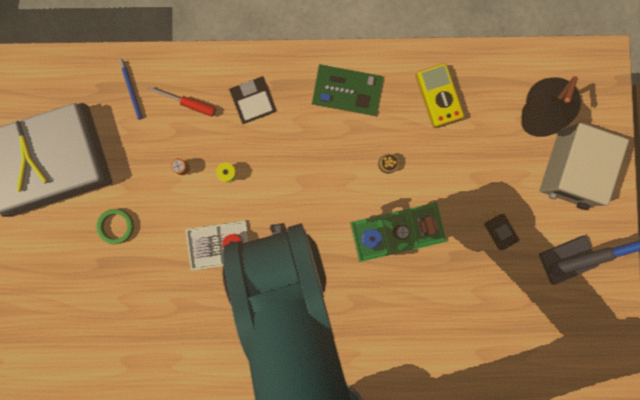

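View pics/side1.png

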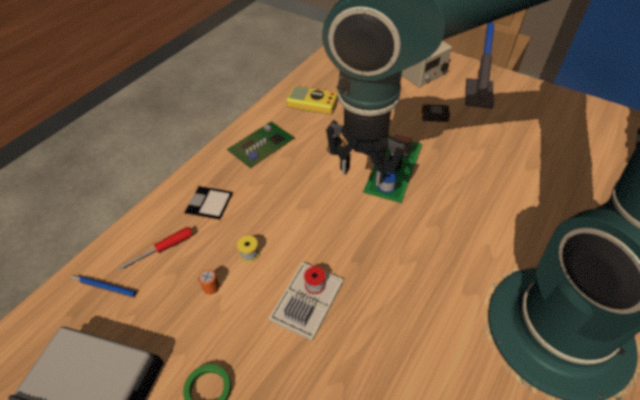

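The top view shows the green kit complete: blue reel (372,239), capacitor (403,232) and transformer (430,225). The side view shows the white kit complete: red reel (316,277) and heat sink (299,310). The part tops are at the expected heights, and the yellow reel, orange capacitor and tin have not moved. The arm is clear of everything.

```bash
python3 -c "
from rig import *
print(finish_job())"
```

```text
the job is handed in; nothing more can be done
None
```

Both kits are made up and the job was handed in at about 28 s of the 107 s allowed. I placed the parts in the order you listed them:
- **Green tray:** blue reel, transformer and black capacitor, one upright in each bay.
- **White tray:** red reel and heat sink, one upright in each bay.

**Last checks (top and side cameras):**
- Each placed part's top was at its own height plus the 3 mm tray floor, to within about 1 mm, so all five stand upright.
- Part centres were within about 3 mm of the bay centres in the views that saw the whole part.
- The yellow reel and orange capacitor were within about 1 mm of where they started in both views, and the tin in the top view.

**Checks that disagreed:** the arm partly hid the red reel from the top camera, and the green kit and the tin from the side camera. Those readings came out cut off, up to about 10 mm from the bay centres, and I did not rely on them. For each of those parts the other camera had a full view.

The force readings I saw after each move stayed under about 5 N, and nothing needed redoing.

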